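# Set the jack leg of a lathe bed extension

## Robot

A 6-joint arm with a two-finger parallel gripper is mounted at the origin on the work surface. World frame = base frame: x ahead of the robot, y to its left, z up, the work surface at z = 0. Lengths are in mm, angles in degrees, forces in N, time in s.
With the tool pointing down it reaches from about 300 to 850 mm from the base axis. Payload 4.2 kg.
Tool frame: the origin (TCP) lies at the very end of the fingers, on their centre line; the grasp point (between the pads) lies 19 mm behind it (env.grip_point_offset is the distance from the TCP to the grasp point, in mm); z points along the fingers, y is the line along which they close (so a half turn about z gives the same grasp; the last joint's range is limited). The gripper opens to 91 mm and grips with 3 to 60 N. Pads are 32 mm wide; open, the fingers measure 118 mm over their backs; the gripper's body (76 mm by 178 mm) begins 60 mm behind the grasp point.
Start: joints at [66.005, 18.312, 89.639, -0, 72.044, -1.146], TCP at [223.284, 529.894, 213.976] pointing down, gripper open.
Joint ranges: [-177.97, 177.97], [-48.28, 115.42], [12.27, 149.76], [-77.06, 257.06], [2.81, 150.46], [-146.56, 146.56]. Speed limits (degrees/s): [147.25, 147.25, 180, 180, 180, 180].

## Interface

Orientations are given as [roll, pitch, yaw] about the fixed x, y, z axes, in that order (R = Rz(yaw) Ry(pitch) Rx(roll)).
In Python, from workcell import env gives the robot as it stands. The module is installed in compiled form; this text tells all that it offers.
- The arm moves only by the tool arm_command, never from a script. Its argument "rows" is a list of rows, each an object with "delta_pos": the shift along the tool's x, y, z in mm, a list of three; "roll": the turn about the tool's z in units of 5 degrees (1.0 is 5 degrees); "jaw": the opening in per cent of the stroke, from 0 (shut) to 100 (fully open). A call has 1 to 20 rows; each row is the pose to reach, as a shift and turn from the pose commanded when the call began, along the tool's axes at that moment; what a row does not reach only later rows make up. A row lasts 1/12 s, in which the tool goes at most 41.7 mm and 7.16 degrees, less where a joint would pass 70% of its speed; a pose out of reach is approached as far as the arm can. A call with a gripper value outside its range is refused whole. The fingers move at their own pace and stop on an object; "squeeze" is the grip in N (left out, the last holds). Time passes only in rows, so rows that repeat a pose let the fingers close. It gives the time, the measured TCP pose, the force, the opening and the grip force at its end, in the units of the state.
- env.state(): the state, without advancing time (a new reading comes with each control period).
- env.grab_frame(name): name is "side" or "top"; returns a dict with "img" (384x512x3 uint8, blue, green, red), "z_map" (384x512 float32, mm along the optical axis (not along the pixel's ray), 0 where there is no reading), "fov_y" (degrees; the focal length in pixels is half the picture's height over the tangent of half this angle, whatever the lens; pixels are square), "cx", "cy" (the principal point, pixels), "R" (3x3) and "t" (3): a world point X has camera coordinates R X + t. Camera axes: x right, y down, z forward; pixel columns grow to the right and rows downward; lengths in mm; the calibration is good to about 2 mm. A picture is of the moment at which its call begins.
- env.job_done(): hands the job in; it is judged then, once.
The state is a dict: "time_s": time; "qpos": joint angles; "qvel": joint speeds; "effort": joint torques, N m; "ee_pos": TCP position; "ee_rot": TCP orientation; "force": force on the tool from outside, world axes, zero at the start; "torque": the same for the moment, N m; "gripper_width": finger opening in mm; "gripper_force": force on a finger pad.
Only numpy, scipy, OpenCV 4.12 (cv2) and the standard library are available. Lean on these libraries where they do the work, as an engineer would, in place of code of your own. Each camera call takes 0.05 s, during which the arm holds its last target. There are 200 camera calls.

## Task

Wind the crank on the lathe's jack leg clockwise until you feel the foot meet the wooden pad and bear firmly on it, so that turning has become clearly heavier, by about 6 N at the grip, but stop there: forcing it on would lift the bed. Then swing the clamp lever beside the jack all the way over to lock the leg, leaving the pad, the gouge, the wood block and the bowl as they are.

Things in the scene. Friction and masses are not known exactly. Their poses are not given: they have to be found in the camera images.
- lathe: Cream bench lathe, fixed. Origin on the bench under the axis of the jack leg at the bed's end; the bed (110 wide, 161 high) runs along its own +y, clear for 270. Jack housing 75 x 70, 180 high; its leg has a 62 mm round foot, 6 to 38 above the pad at the start. How far the foot is screwed out of the leg is not measured: its meeting with the pad must be felt.
- crank_axis (a point): Point on the crank's upright axis, 245 above the bench (mid-grip height). Clockwise from above lowers the foot 5 mm per rad; 1.2 to 7.6 rad to meet the pad, 1.4 more to load it. The crank stays where left. On the pad the foot is sprung, 10 N per mm, and 10 N on it adds 0.9 N at the grip. It should bear with 45 to 100 N, best 70; above 115 N the bed lifts.
- crank_grip (a point): Middle of the crank's upright black grip, 22 in diameter, 54 tall (218 to 272 above the bench), 55 from crank_axis; the arm below it is at 200 to 209. It spins freely on its pin, so a hand that does not turn can carry it round. It takes about 11 N to push round with the foot free; when set right 4 to 9 N more, best 6. Whenever the hand stops some of it (up to half) goes.
- clamp (a joint): Angle of the clamp lever, rad: 0 to 0.1 open at the start, 1.1 at the stop, clamped. Grows anticlockwise seen from above; the lever stays where it is left and takes about 3 N at its post.
- clamp_pivot (a point): Point on the clamp lever's upright axis, beside the jack housing on the lathe's own -y side, 195 above the bench. At joint 0 the lever points 0.55 rad from the lathe's -y towards its -x, at 1.1 as far towards its +x.
- clamp_post (a point): On the axis of the upright black post at the end of the clamp lever, 85 mm from the pivot; post 18 in diameter, 161 to 213 above the bench, this point at 195. It is pushed sideways or hooked from above; the lever arm below it is at 161 to 173.
- pad: Loose brown wooden pad, 130 x 130 x 18, lying on the bench under the foot; origin at the centre of its underside.
- gouge: Turning gouge, 300 long and 30 thick, lying on the bench along its own x; origin under its middle. To be left alone.
- block: Pale wood block, 60 x 60 x 70 high, to be left alone; origin at the centre of its underside.
- bowl: Dark wooden bowl, 110 across and 45 high, to be left alone; origin at the centre of its underside.
Not all that is in view belongs to the job. There is more than one size of the pad; the job needs the middle-sized.

How it is judged (in metres and radians):
On the way, in this order (a step that is already met when the one before it is completed fails the run):
1. the foot bears on the pad with 45 to 100 N while the clamp lever is still open (contact force between lathe and pad between 45 and 100 N and value of joint clamp below 0.25 rad), for 0.2 s.
2. the clamp lever is swung over (joint clamp above 0.95 rad) with the foot still bearing (contact force between lathe and pad between 45 and 100 N and value of joint clamp above 0.95 rad), for 0.2 s.
At the end, for the whole second after the job is handed in: The foot bears on the pad with 45 to 100 N and the clamp lever is over, joint clamp above 0.95 rad (stop at 1.1) (all of step 2); the robot touches nothing.
It fails at once if the foot is pressed on the pad with more than 115 N, which lifts the bed (contact force between lathe and pad above 115 N).
It fails at once if the clamp is swung (joint clamp above 0.4) while the foot bears with less than 20 N (value of joint clamp above 0.4 rad and contact force between lathe and pad below 20 N).
It fails at once if the pad is shifted by more than 20 mm (distance of pad from where it was at the start of the episode above 0.02 m).
It fails at once if the gouge, the block or the bowl is moved by more than 30 mm (distance of any of gouge, block, bowl from where it was at the start of the episode above 0.03 m).
It also fails if it takes over 67 s, if anything falls off the work surface, if the arm or the gripper's body presses on something with over 40 N, if the wrist force passes 120 N, or if a joint passes its speed limit or range.

## Working session

There is one attempt and no reset: what is moved stays moved. The work goes in short steps, Python scripts to look and compute and a tool call to move; the robot and the scene stay as the last step left them, time stands still between calls to the robot, and variables do not carry over. Pictures are saved under pics/ and viewed, at most 10 in all, crops included, and the job is handed in when it is done.

Besides the shell and the picture viewer there is one more tool, called by a JSON object that holds its "fn" and its "kwargs". arm_command: Moves the arm, as the interface text tells. Its arguments: {"type":"object","properties":{"rows":{"type":"array"},"squeeze":{"type":"number"}},"required":["rows"]}

```bash
mkdir -p pics
cat > h.py <<'E'
import numpy as np, cv2
from workcell import env
def cam(n):
    f=env.grab_frame(n); f['f']=f['img'].shape[0]/2/np.tan(np.radians(f['fov_y'])/2); f['R']=np.array(f['R']);f['t']=np.array(f['t']); return f
def pts(f):
    h,w=f['z_map'].shape; v,u=np.mgrid[:h,:w]; z=f['z_map']
    c=np.stack([(u-f['cx'])/f['f']*z,(v-f['cy'])/f['f']*z,z],-1)
    return (c-f['t'])@f['R']
E
python3 - <<'E'
from h import *
a=[]
for n in('side','top'):
    f=cam(n); np.savez('pics/%s.npz'%n,**f); print(n,f['fov_y'],-f['R'].T@f['t'])
    cv2.imwrite(f'pics/{n}0.png',cv2.resize(f['img'],(800,600)))
print(env.state())
E
```

```text
side 53.51266310084628 [ 288.54152212 -961.78025094  744.67685533]
top 54.93305093946606 [ 358.62357274  -22.97799318 1224.81439327]
{'time_s': 0.1, 'qpos': array([ 6.60067608e+01,  1.83484464e+01,  8.96992381e+01,  1.97844511e-04,
        7.20431506e+01, -1.14428739e+00]), 'qvel': array([-0.00347101, -0.08228053, -0.22382596, -0.10687954, -0.01828363,
       -0.03003654]), 'effort': array([ 1.63350491e-03, -4.13336563e+01, -2.32509774e+01,  7.29496800e-02,
        4.21828008e-02, -5.78195522e-05]), 'ee_pos': array([223.07638732, 529.48095438, 213.20085752]), 'ee_rot': array([-1.79909187e+02, -2.00207393e-03,  1.57150985e+02]), 'force': array([0.27094017, 0.06382907, 0.54047384]), 'torque': array([0.02979669, 0.06449164, 0.02340001]), 'gripper_force': 0.0, 'gripper_width': 91.06894556090293}
```

View pics/side0.png

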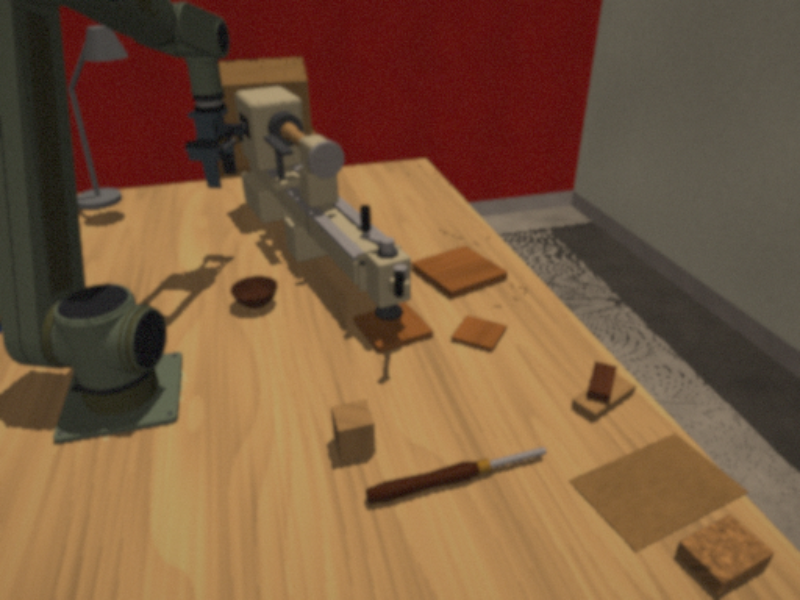

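View pics/top0.png

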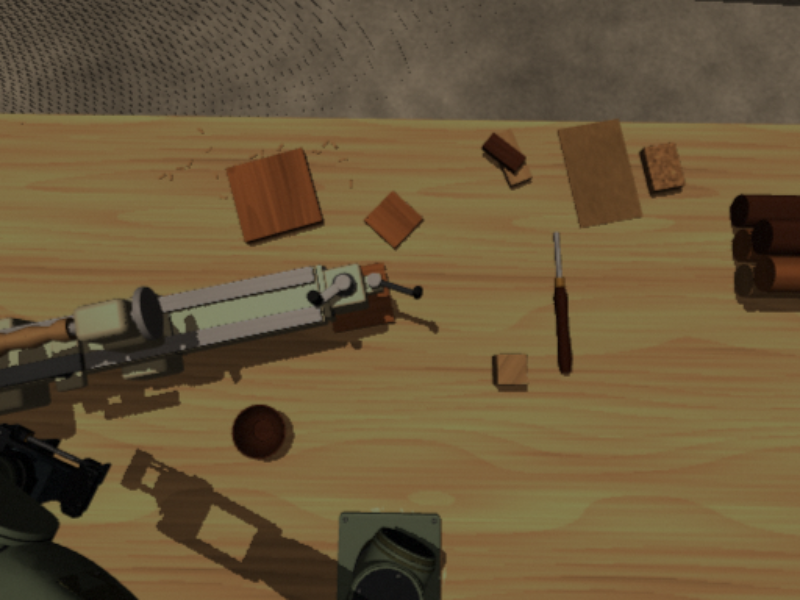

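The side view shows the crank grip at (366,218) and the jack at (390,265). In the top view the grip is at about (314,298), the crank hub at (345,285), the clamp pivot at (375,282) and the post at (418,292).

```bash
cat >> h.py <<'E'
def ray(f,u,v,z):
    d=f['R'].T@np.array([(u-f['cx'])/f['f'],(v-f['cy'])/f['f'],1]); o=-f['R'].T@f['t']
    return (o+d*(z-o[2])/d[2]).round(1)
E
python3 - <<'E'
from h import *
f=dict(np.load('pics/top.npz')); s=dict(np.load('pics/side.npz'))
P=pts(f)
# dark blobs near jack
g=f['img'].max(2)
sub=(slice(165,215),slice(190,280))
for name,zr,dark in(('grip',(255,285),60),('post',(195,225),60)):
    m=np.zeros(g.shape,bool); m[sub]=(g[sub]<dark)&(P[sub][...,2]>zr[0])&(P[sub][...,2]<zr[1])
    v,u=np.nonzero(m); print(name,m.sum(),u.mean(),v.mean(),P[m].mean(0),ray(f,u.mean(),v.mean(),272 if name=='grip' else 213))
for u,v,z in((345,283,220),(375,281,195)): print(ray(f,u*.64,v*.64,z))
# bed side edges / heights
m=(P[...,2]>150)&(P[...,2]<170)&(P[...,1]>60)&(P[...,1]<250)&(P[...,0]>300)
q=P[m][:,:2].astype(np.float32); r=cv2.minAreaRect(q); print(m.sum(),r)
h=(P[...,2]>172)&(P[...,2]<190)&(P[...,1]>-80)&(P[...,1]<80)&(P[...,0]>300)
print(cv2.minAreaRect(P[h][:,:2].astype(np.float32)),h.sum())
c=f['img'][150:225,180:290]; cv2.imwrite('pics/c1.png',cv2.resize(np.clip(c*1.8,0,255).astype(np.uint8),(770,525),interpolation=cv2.INTER_CUBIC))
E
```

```text
grip 55 200.43636363636364 189.5090909090909 [503.2306999  129.09360028 269.40625856] [502.8 128.7 272. ]
post 59 242.47457627118644 187.61016949152543 [519.8617592   21.95547488 207.48949538] [519.   21.6 213. ]
[535.1  81.5 220. ]
[544.   29.9 195. ]
1101 ((520.5945434570312, 164.91519165039062), (108.03364562988281, 197.4252166748047), 12.998167991638184)
((541.549072265625, 11.8673095703125), (76.33968353271484, 134.5230255126953), 0.5890207886695862) 295
```

View pics/c1.png

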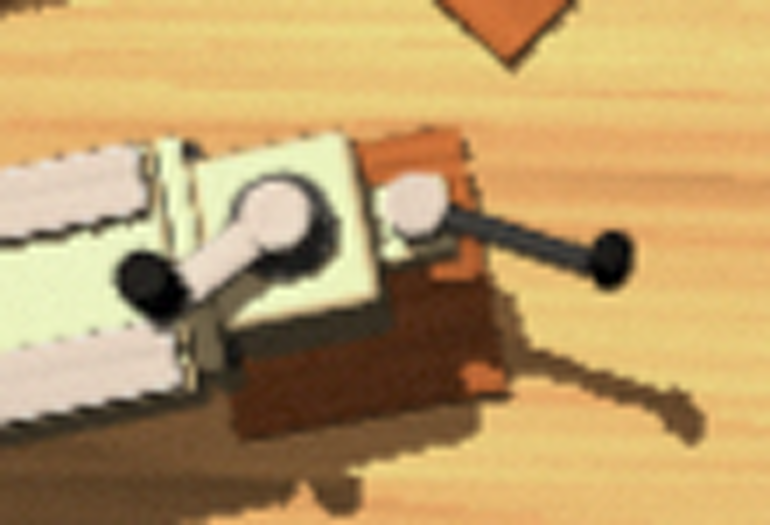

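The crop shows the grip top at full-image (201.7,189.7), the crank hub at (219.6,180.7), the clamp hub at (239.3,179) and the post top at (267.4,186.5).

Run:
```python
from h import *
f=dict(np.load('pics/top.npz')); s=dict(np.load('pics/side.npz'))
P=pts(f)
for n,u,v in(('grip',201.5,189.5),('hub',219.6,180.7),('clamphub',239.3,179),('post',267.4,186.5)):
    k=P[int(v)-1:int(v)+3,int(u)-1:int(u)+3].reshape(-1,3); z=np.median(k[:,2]); print(n,z,ray(f,u,v,{'grip':272,'post':213}.get(n,z)))
ax=P[...,2]
m=(ax>176)&(ax<186)&(P[...,1]>30)&(P[...,1]<140)&(P[...,0]>480); print(cv2.minAreaRect(P[m][:,:2].astype(np.float32)))
# project into side view
def pr(X): c=s['R']@X+s['t']; return (c[:2]/c[2]*s['f']+[s['cx'],s['cy']])/.64
print(pr(np.array([504,128,245])),pr(np.array([527,-39,195])))
```

```text
grip 270.5303390306614 [502.9 125.9 272. ]
hub 210.62938789898107 [537.8  85.9 210.6]
clamphub 173.88406699887696 [550.2  33.  173.9]
post 210.79056454631603 [523.2 -47.5 213. ]
((540.8140869140625, 76.60240173339844), (71.8187255859375, 88.76526641845703), 12.35459041595459)
[364.20001503 219.3019376 ] [396.53949709 278.57086326]
```

```bash
cat >> h.py <<'E'
def T(d,yaw=157.151):  # world shift -> tool shift (tool down)
    a=np.radians(yaw);x=np.array([np.cos(a),np.sin(a),0]);y=np.array([np.sin(a),-np.cos(a),0])
    d=np.atleast_2d(np.asarray(d,float)); return np.stack([d@x,d@y,-d[:,2]],-1).round(1).tolist()
E
python3 - <<'E'
from h import *
print(T([[0,0,86],[76.7,-379.9,86],[279.7,-403.9,86],[279.7,-403.9,10]]))
E
```

```text
[[0.0, 0.0, -86.0], [-218.2, -320.3, -86.0], [-414.6, -263.6, -86.0], [-414.6, -263.6, -10.0]]
```

{"fn": "arm_command", "kwargs": {"rows": [{"delta_pos": [0,0,-86],"roll": 0,"jaw": 60},{"delta_pos": [0,0,-86],"roll": 0,"jaw": 60},{"delta_pos": [-218.2,-320.3,-86],"roll": 0,"jaw": 60},{"delta_pos": [-218.2,-320.3,-86],"roll": 0,"jaw": 60},{"delta_pos": [-218.2,-320.3,-86],"roll": 0,"jaw": 60},{"delta_pos": [-218.2,-320.3,-86],"roll": 0,"jaw": 60},{"delta_pos": [-218.2,-320.3,-86],"roll": 0,"jaw": 60},{"delta_pos": [-218.2,-320.3,-86],"roll": 0,"jaw": 60},{"delta_pos": [-218.2,-320.3,-86],"roll": 0,"jaw": 60},{"delta_pos": [-218.2,-320.3,-86],"roll": 0,"jaw": 60},{"delta_pos": [-218.2,-320.3,-86],"roll": 0,"jaw": 60},{"delta_pos": [-218.2,-320.3,-86],"roll": 0,"jaw": 60},{"delta_pos": [-414.6,-263.6,-86],"roll": 0,"jaw": 60},{"delta_pos": [-414.6,-263.6,-86],"roll": 0,"jaw": 60},{"delta_pos": [-414.6,-263.6,-86],"roll": 0,"jaw": 60},{"delta_pos": [-414.6,-263.6,-86],"roll": 0,"jaw": 60},{"delta_pos": [-414.6,-263.6,-86],"roll": 0,"jaw": 60},{"delta_pos": [-414.6,-263.6,-86],"roll": 0,"jaw": 60},{"delta_pos": [-414.6,-263.6,-86],"roll": 0,"jaw": 60},{"delta_pos": [-414.6,-263.6,-86],"roll": 0,"jaw": 60}]}}

```text
time_s: 1.77
ee_pos: [502.2, 125.9, 299.3]
ee_rot: [-179.9, -0.1, 157.1]
force: [0.3, 0.1, 0.6]
gripper_width: 54.9
gripper_force: 0.0
```

Run:
```python
from h import *
f=cam('side'); np.savez('pics/s1.npz',**f)
c=f['img'][90:230,170:300]; cv2.imwrite('pics/c2.png',cv2.resize(np.clip(c*1.6,0,255).astype(np.uint8),(557,600),interpolation=cv2.INTER_CUBIC))
def pr(X): c=f['R']@X+f['t']; return (c[:2]/c[2]*f['f']+[f['cx'],f['cy']])
st=env.state();print(st['ee_pos'],st['ee_rot'],st['force'],pr(st['ee_pos']),pr(np.array([503,126,272])))
```

```text
[501.82630863 126.06855213 299.81157434] [-1.79976737e+02 -6.11733424e-02  1.57169925e+02] [-0.05532375 -0.15169813  0.37620776] [231.82944634 124.41840212] [232.56851349 132.73015267]
```

View pics/c2.png

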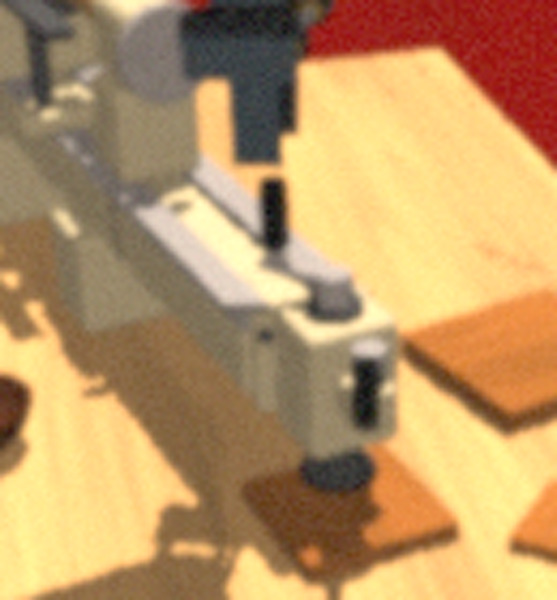

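The side crop shows the grip top at full-image (233.7,132.5), within about 1 px of the prediction, with the fingers directly above it. Descending and gripping.

{"fn": "arm_command", "kwargs": {"rows": [{"delta_pos": [0,0,37],"roll": 0,"jaw": 60},{"delta_pos": [0,0,74],"roll": 0,"jaw": 60},{"delta_pos": [0,0,74],"roll": 0,"jaw": 60},{"delta_pos": [0,0,74],"roll": 0,"jaw": 15},{"delta_pos": [0,0,74],"roll": 0,"jaw": 15},{"delta_pos": [0,0,74],"roll": 0,"jaw": 15},{"delta_pos": [0,0,74],"roll": 0,"jaw": 15},{"delta_pos": [0,0,74],"roll": 0,"jaw": 15},{"delta_pos": [0,0,74],"roll": 0,"jaw": 15}], "squeeze": 40}}

```text
time_s: 2.57
ee_pos: [506.3, 130.1, 228.6]
ee_rot: [179.3, 0.3, 157.1]
force: [5.4, 11.2, 0.5]
gripper_width: 21.2
gripper_force: 40.0
```

```bash
cat >> h.py <<'E'
A=np.array([538,85.5]); th0=np.arctan2(126-85.5,503-538)
def circ(a,b,n,r=55,A=A):  # rows tool shifts from crank turn a to b (rad cw)
    p=lambda t:np.array([A[0]+r*np.cos(th0-t),A[1]+r*np.sin(th0-t),0])
    return T([p(a+(b-a)*i/n)-p(a) for i in range(1,n+1)])
E
python3 - <<'E'
from h import *
st=env.state();print(st['ee_pos'],st['force'],st['gripper_width'],st['gripper_force'],th0)
print(circ(0,.6,6))
E
```

```text
[506.30664596 130.07754265 228.59955656] [ 5.449943   11.18867609  0.52387065] 21.239455870232934 39.98891690396704 2.283475261639091
[[-2.7, 4.8, -0.0], [-5.8, 9.3, -0.0], [-9.4, 13.5, -0.0], [-13.4, 17.3, -0.0], [-17.7, 20.7, -0.0], [-22.4, 23.6, -0.0]]
```

```bash
cat >> h.py <<'E'
TH=2.194
def arc(C,a,b,n,r=55,A=A):
    t=TH-np.linspace(a,b,n+1)[1:]; p=np.c_[A[0]+r*np.cos(t),A[1]+r*np.sin(t),0*t]
    print(T(p-np.array([*C,0]))); print('C=',p[-1,:2].round(2).tolist())
def rep():
    s=env.state(); d=s['ee_pos'][:2]-A; t=np.arctan2(d[1],d[0]); e=d/np.hypot(*d); F=s['force'][:2]
    print('turn',round((TH-t)%(2*np.pi),3),'r',np.hypot(*d).round(1),'Ftan',round(float(-F@[e[1],-e[0]]),2),'Frad',round(float(F@e),2),'z',s['ee_pos'][2].round(1),s['time_s'],s['gripper_force'])
E
python3 - <<'E'
from h import *
rep(); arc((502.5,126),0,1.2,12)
E
```

```text
turn 0.005 r 54.7 Ftan -10.93 Frad 5.96 z 228.6 2.5667 39.98891690396704
[[-4.6, 9.7, -0.0], [-8.2, 13.9, -0.0], [-12.1, 17.7, -0.0], [-16.4, 21.2, -0.0], [-21.0, 24.1, -0.0], [-25.9, 26.6, -0.0], [-31.0, 28.6, -0.0], [-36.3, 30.1, -0.0], [-41.7, 31.1, -0.0], [-47.2, 31.4, -0.0], [-52.7, 31.3, -0.0], [-58.2, 30.6, -0.0]]
C= [567.99, 131.6]
```

{"fn": "arm_command", "kwargs": {"rows": [{"delta_pos": [-4.6,9.7,0],"roll": 0,"jaw": 15},{"delta_pos": [-8.2,13.9,0],"roll": 0,"jaw": 15},{"delta_pos": [-12.1,17.7,0],"roll": 0,"jaw": 15},{"delta_pos": [-16.4,21.2,0],"roll": 0,"jaw": 15},{"delta_pos": [-21,24.1,0],"roll": 0,"jaw": 15},{"delta_pos": [-25.9,26.6,0],"roll": 0,"jaw": 15},{"delta_pos": [-31,28.6,0],"roll": 0,"jaw": 15},{"delta_pos": [-36.3,30.1,0],"roll": 0,"jaw": 15},{"delta_pos": [-41.7,31.1,0],"roll": 0,"jaw": 15},{"delta_pos": [-47.2,31.4,0],"roll": 0,"jaw": 15},{"delta_pos": [-52.7,31.3,0],"roll": 0,"jaw": 15},{"delta_pos": [-58.2,30.6,0],"roll": 0,"jaw": 15}]}}

```text
time_s: 3.57
ee_pos: [567.8, 136.9, 228.5]
ee_rot: [179.4, -0.2, 157.2]
force: [-4.8, 13.6, 5.5]
gripper_width: 21.1
gripper_force: 40.0
```

Run:
```python
from h import *
rep(); arc((567.99,131.6),1.2,1.7,5)
arc((567.99,131.6),1.2,1.7,5,r=53)
```

```text
turn 1.148 r 59.4 Ftan 10.98 Frad 9.35 z 228.5 3.5667 39.99581659503747
[[-5.4, -1.2, -0.0], [-10.6, -3.0, -0.0], [-15.6, -5.3, -0.0], [-20.3, -8.1, -0.0], [-24.8, -11.3, -0.0]]
C= [586.42, 111.58]
[[-4.8, -3.2, -0.0], [-9.8, -4.9, -0.0], [-14.6, -7.1, -0.0], [-19.2, -9.7, -0.0], [-23.5, -12.9, -0.0]]
C= [584.66, 110.63]
```

```bash
cat >> h.py <<'E'
A=np.array([542,88.3]); TH=2.278
def arc(C,a,b,n,r=55):
    t=TH-np.linspace(a,b,n+1)[1:]; p=np.c_[A[0]+r*np.cos(t),A[1]+r*np.sin(t),0*t]
    print(T(p-np.array([*C,0]))); print('C=',p[-1,:2].round(2).tolist())
E
python3 - <<'E'
from h import *
rep(); arc((567.99,131.6),1.2,1.7,5)
E
```

```text
turn 1.195 r 55.0 Ftan 10.63 Frad 9.76 z 228.5 3.5667 39.99581659503747
[[-3.5, 4.0, -0.0], [-8.8, 2.6, -0.0], [-14.0, 0.8, -0.0], [-18.9, -1.6, -0.0], [-23.6, -4.4, -0.0]]
C= [588.07, 118.35]
```

{"fn": "arm_command", "kwargs": {"rows": [{"delta_pos": [-3.5,4,0],"roll": 0,"jaw": 15},{"delta_pos": [-8.8,2.6,0],"roll": 0,"jaw": 15},{"delta_pos": [-14,0.8,0],"roll": 0,"jaw": 15},{"delta_pos": [-18.9,-1.6,0],"roll": 0,"jaw": 15},{"delta_pos": [-23.6,-4.4,0],"roll": 0,"jaw": 15}]}}

```text
time_s: 3.98
ee_pos: [586.4, 120.9, 228.5]
ee_rot: [179.8, -0.3, 157.2]
force: [-9.4, 6.4, 8.8]
gripper_width: 21.0
gripper_force: 40.0
```

Run:
```python
from h import *
rep(); arc((588.07,118.35),1.7,2.2,5)
```

```text
turn 1.645 r 55.1 Ftan 10.69 Frad -3.76 z 228.5 3.9833 39.99581708398182
[[-4.4, -3.3, -0.0], [-8.4, -7.0, -0.0], [-12.1, -11.1, -0.0], [-15.3, -15.6, -0.0], [-18.1, -20.3, -0.0]]
C= [596.83, 92.59]
```

{"fn": "arm_command", "kwargs": {"rows": [{"delta_pos": [-4.4,-3.3,0],"roll": 0,"jaw": 15},{"delta_pos": [-8.4,-7,0],"roll": 0,"jaw": 15},{"delta_pos": [-12.1,-11.1,0],"roll": 0,"jaw": 15},{"delta_pos": [-15.3,-15.6,0],"roll": 0,"jaw": 15},{"delta_pos": [-18.1,-20.3,0],"roll": 0,"jaw": 15}]}}

```text
time_s: 4.4
ee_pos: [596.5, 96.4, 228.5]
ee_rot: [179.6, -0.2, 157.2]
force: [-6.1, 10.1, 7.0]
gripper_width: 20.9
gripper_force: 40.0
```

Run:
```python
from h import *
rep(); arc((596.83,92.59),2.2,2.7,5)
```

```text
turn 2.13 r 55.1 Ftan 10.85 Frad -4.53 z 228.5 4.4 39.99502593578654
[[-2.3, -5.0, 0.0], [-4.0, -10.2, 0.0], [-5.3, -15.6, 0.0], [-6.0, -21.0, 0.0], [-6.1, -26.5, 0.0]]
C= [592.17, 65.77]
```

{"fn": "arm_command", "kwargs": {"rows": [{"delta_pos": [-2.3,-5,0],"roll": 0,"jaw": 15},{"delta_pos": [-4,-10.2,0],"roll": 0,"jaw": 15},{"delta_pos": [-5.3,-15.6,0],"roll": 0,"jaw": 15},{"delta_pos": [-6,-21,0],"roll": 0,"jaw": 15},{"delta_pos": [-6.1,-26.5,0],"roll": 0,"jaw": 15}]}}

```text
time_s: 4.82
ee_pos: [594.0, 70.1, 228.6]
ee_rot: [179.4, 0.1, 157.2]
force: [-0.8, 11.3, 4.0]
gripper_width: 21.2
gripper_force: 40.0
```

Run:
```python
from h import *
rep(); arc((592.17,65.77),2.7,3.2,5)
```

```text
turn 2.615 r 55.1 Ftan 10.44 Frad -4.53 z 228.6 4.8167 39.9937219574349
[[0.4, -5.5, 0.0], [1.3, -10.9, 0.0], [2.8, -16.2, 0.0], [4.8, -21.3, 0.0], [7.3, -26.2, 0.0]]
C= [575.23, 44.48]
```

{"fn": "arm_command", "kwargs": {"rows": [{"delta_pos": [0.4,-5.5,0],"roll": 0,"jaw": 15},{"delta_pos": [1.3,-10.9,0],"roll": 0,"jaw": 15},{"delta_pos": [2.8,-16.2,0],"roll": 0,"jaw": 15},{"delta_pos": [4.8,-21.3,0],"roll": 0,"jaw": 15},{"delta_pos": [7.3,-26.2,0],"roll": 0,"jaw": 15}]}}

```text
time_s: 5.23
ee_pos: [579.4, 47.9, 228.6]
ee_rot: [179.4, 0.4, 157.2]
force: [6.8, 9.3, 0.6]
gripper_width: 21.3
gripper_force: 40.0
```

Run:
```python
from h import *
rep(); arc((575.23,44.48),3.2,3.7,5)
```

```text
turn 3.101 r 55.1 Ftan 11.27 Frad -2.22 z 228.6 5.2333 39.99049001606181
[[3.0, -4.6, 0.0], [6.4, -8.9, 0.0], [10.2, -12.9, 0.0], [14.5, -16.4, 0.0], [19.0, -19.5, 0.0]]
C= [550.15, 33.91]
```

{"fn": "arm_command", "kwargs": {"rows": [{"delta_pos": [3,-4.6,0],"roll": 0,"jaw": 15},{"delta_pos": [6.4,-8.9,0],"roll": 0,"jaw": 15},{"delta_pos": [10.2,-12.9,0],"roll": 0,"jaw": 15},{"delta_pos": [14.5,-16.4,0],"roll": 0,"jaw": 15},{"delta_pos": [19,-19.5,0],"roll": 0,"jaw": 15}]}}

```text
time_s: 5.65
ee_pos: [556.1, 35.1, 228.6]
ee_rot: [179.6, 0.7, 157.1]
force: [10.7, 3.9, -0.0]
gripper_width: 21.3
gripper_force: 40.0
```

Run:
```python
from h import *
rep(); arc((550.15,33.91),3.7,4.2,5)
```

```text
turn 3.59 r 55.0 Ftan 11.33 Frad -1.01 z 228.6 5.65 39.9867330084027
[[4.8, -2.6, 0.0], [9.9, -4.8, 0.0], [15.2, -6.4, 0.0], [20.5, -7.4, 0.0], [26.0, -8.0, 0.0]]
C= [523.08, 36.66]
```

{"fn": "arm_command", "kwargs": {"rows": [{"delta_pos": [4.8,-2.6,0],"roll": 0,"jaw": 15},{"delta_pos": [9.9,-4.8,0],"roll": 0,"jaw": 15},{"delta_pos": [15.2,-6.4,0],"roll": 0,"jaw": 15},{"delta_pos": [20.5,-7.4,0],"roll": 0,"jaw": 15},{"delta_pos": [26,-8,0],"roll": 0,"jaw": 15}]}}

```text
time_s: 6.07
ee_pos: [529.5, 34.8, 228.6]
ee_rot: [179.9, 0.9, 157.2]
force: [11.6, -6.1, -2.2]
gripper_width: 21.0
gripper_force: 40.0
```

Run:
```python
from h import *
rep(); arc((523.08,36.66),4.2,4.7,5)
```

```text
turn 4.078 r 54.9 Ftan 12.7 Frad 3.31 z 228.6 6.0667 39.98805783921853
[[5.5, 0.0, 0.0], [11.0, 0.6, 0.0], [16.4, 1.7, 0.0], [21.6, 3.3, 0.0], [26.7, 5.5, 0.0]]
C= [500.64, 52.05]
```

{"fn": "arm_command", "kwargs": {"rows": [{"delta_pos": [5.5,0,0],"roll": 0,"jaw": 15},{"delta_pos": [11,0.6,0],"roll": 0,"jaw": 15},{"delta_pos": [16.4,1.7,0],"roll": 0,"jaw": 15},{"delta_pos": [21.6,3.3,0],"roll": 0,"jaw": 15},{"delta_pos": [26.7,5.5,0],"roll": 0,"jaw": 15}]}}

```text
time_s: 6.48
ee_pos: [505.4, 47.4, 228.6]
ee_rot: [-179.7, 0.8, 157.2]
force: [6.5, -14.4, 1.8]
gripper_width: 20.8
gripper_force: 40.0
```

Run:
```python
from h import *
rep(); arc((500.64,52.05),4.7,4.9,2)
f=cam('side');c=f['img'][150:230,210:300]; cv2.imwrite('pics/c3.png',cv2.resize(np.clip(c*1.8,0,255).astype(np.uint8),(630,560),interpolation=cv2.INTER_CUBIC))
```

```text
turn 4.578 r 54.8 Ftan 14.5 Frad 6.42 z 228.6 6.4833 39.99889856670052
[[4.8, 2.6, 0.0], [9.4, 5.8, 0.0]]
C= [494.26, 60.99]
```

View pics/c3.png

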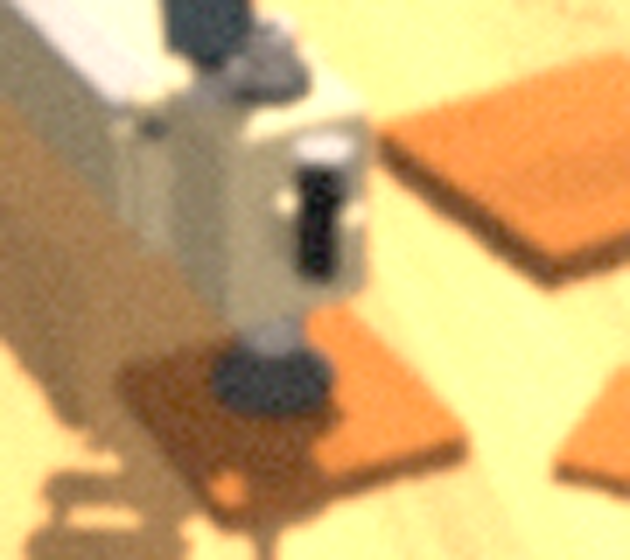

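The foot (270,380 in the crop) now sits low on the pad. The tangential force has risen from 10.9 to 14.5 N, which puts contact at about 3.73 rad and the target at about 5.13 rad.

Run:
```python
from h import *
arc((500.64,52.05),4.7,5.05,4)
```

```text
[[4.2, 2.3, 0.0], [8.2, 4.9, 0.0], [12.0, 7.9, 0.0], [15.5, 11.2, 0.0]]
C= [490.71, 68.43]
```

{"fn": "arm_command", "kwargs": {"rows": [{"delta_pos": [4.2,2.3,0],"roll": 0,"jaw": 15},{"delta_pos": [8.2,4.9,0],"roll": 0,"jaw": 15},{"delta_pos": [12,7.9,0],"roll": 0,"jaw": 15},{"delta_pos": [15.5,11.2,0],"roll": 0,"jaw": 15}]}}

```text
time_s: 6.87
ee_pos: [493.4, 62.8, 228.5]
ee_rot: [-179.5, 0.6, 157.2]
force: [1.6, -16.8, 6.3]
gripper_width: 21.1
gripper_force: 40.0
```

Run:
```python
from h import *
rep(); arc((490.71,68.43),5.05,5.25,2)
```

```text
turn 4.935 r 54.9 Ftan 15.63 Frad 6.42 z 228.5 6.8667 40.00261019915342
[[3.6, 4.1, 0.0], [6.8, 8.6, 0.0]]
C= [487.79, 79.02]
```

Run:
```python
from h import *
arc((490.71,68.43),5.05,5.33,3)
```

```text
[[3.4, 3.9, 0.0], [6.4, 8.0, 0.0], [9.0, 12.4, 0.0]]
C= [487.22, 83.38]
```

{"fn": "arm_command", "kwargs": {"rows": [{"delta_pos": [3.4,3.9,0],"roll": 0,"jaw": 15},{"delta_pos": [6.4,8,0],"roll": 0,"jaw": 15},{"delta_pos": [9,12.4,0],"roll": 0,"jaw": 15}]}}

```text
time_s: 7.12
ee_pos: [488.2, 77.4, 228.5]
ee_rot: [-179.4, 0.4, 157.2]
force: [-2.8, -18.3, 9.1]
gripper_width: 21.0
gripper_force: 40.0
```

Run:
```python
from h import *
rep()
```

```text
turn 5.22 r 54.9 Ftan 17.36 Frad 6.35 z 228.5 7.1167 40.010465764207765
```

Run:
```python
from h import *
C=np.array([487.22,83.38,226])
print(T(np.array([[488,78,226],[488,78,304],[526.5,-44.5,304]])-C))
```

```text
[[-2.8, -4.7, -0.0], [-2.8, -4.7, -78.0], [-85.9, -102.6, -78.0]]
```

{"fn": "arm_command", "kwargs": {"rows": [{"delta_pos": [0,0,0],"roll": 0,"jaw": 15},{"delta_pos": [0,0,0],"roll": 0,"jaw": 15},{"delta_pos": [-2.8,-4.7,0],"roll": 0,"jaw": 15},{"delta_pos": [-2.8,-4.7,0],"roll": 0,"jaw": 55},{"delta_pos": [-2.8,-4.7,0],"roll": 0,"jaw": 55},{"delta_pos": [-2.8,-4.7,0],"roll": 0,"jaw": 55},{"delta_pos": [-2.8,-4.7,0],"roll": 0,"jaw": 55},{"delta_pos": [-2.8,-4.7,-39],"roll": 0,"jaw": 55},{"delta_pos": [-2.8,-4.7,-78],"roll": 0,"jaw": 55},{"delta_pos": [-2.8,-4.7,-78],"roll": 0,"jaw": 55},{"delta_pos": [-19.4,-24.3,-78],"roll": 1.4,"jaw": 55},{"delta_pos": [-36,-44,-78],"roll": 2.8,"jaw": 55},{"delta_pos": [-52.7,-63.5,-78],"roll": 4.2,"jaw": 55},{"delta_pos": [-69.3,-83,-78],"roll": 5.6,"jaw": 55},{"delta_pos": [-85.9,-102.6,-78],"roll": 7,"jaw": 55},{"delta_pos": [-85.9,-102.6,-78],"roll": 8.4,"jaw": 55},{"delta_pos": [-85.9,-102.6,-78],"roll": 9.8,"jaw": 55},{"delta_pos": [-85.9,-102.6,-78],"roll": 10.8,"jaw": 55},{"delta_pos": [-85.9,-102.6,-78],"roll": 10.8,"jaw": 55},{"delta_pos": [-85.9,-102.6,-78],"roll": 10.8,"jaw": 55}]}}

```text
time_s: 8.78
ee_pos: [527.2, -44.5, 303.7]
ee_rot: [-180.0, 0.0, 103.3]
force: [0.7, 1.1, 0.0]
gripper_width: 49.9
gripper_force: 0.0
```

Run:
```python
from h import *
st=env.state();print(st['ee_pos'],st['ee_rot'],st['force'])
t=cam('top'); np.savez('pics/t2.npz',**t); f=cam('side')
def pr(f,X): c=f['R']@X+f['t']; return (c[:2]/c[2]*f['f']+[f['cx'],f['cy']])
for X in((526.5,-44.5,213),(523.2,-47.5,213)): print(pr(f,np.array(X)))
print(pr(f,st['ee_pos']))
c=f['img'][110:210,200:320]; cv2.imwrite('pics/c4.png',cv2.resize(np.clip(c*1.8,0,255).astype(np.uint8),(720,600),interpolation=cv2.INTER_CUBIC))
P0=np.array([550.2,33])+[3.5,3]; C=np.array([526.5,-44.5,304])
L=85; ph=np.arctan2(-.948,-.318)
tg=[[*(P0+L*np.array([np.cos(ph+a),np.sin(ph+a)])),184] for a in np.linspace(0,1.3,14)]
np.set_printoptions(suppress=True); print(np.round(tg,1)[[0,-3,-1]]); print(T(np.array(tg)-[526.5,-44.5,184],103.15))
```

```text
[527.19104898 -44.48921726 303.73271362] [-1.79993866e+02  1.03284292e-03  1.03294702e+02] [0.67111373 1.14202412 0.04018919]
[254.03775451 173.76714652]
[253.1874895  174.42127125]
[253.9078275  144.71718575]
[[526.7 -44.6 184. ]
 [613.3 -24.6 184. ]
 [624.1 -11.6 184. ]]
[[-0.1, 0.1, -0.0], [-4.2, 7.6, -0.0], [-7.6, 15.4, -0.0], [-10.1, 23.5, -0.0], [-11.8, 31.8, -0.0], [-12.7, 40.3, -0.0], [-12.7, 48.8, -0.0], [-11.9, 57.2, -0.0], [-10.2, 65.6, -0.0], [-7.7, 73.7, -0.0], [-4.5, 81.5, -0.0], [-0.4, 89.0, -0.0], [4.4, 96.0, -0.0], [9.8, 102.5, -0.0]]
```

View pics/c4.png

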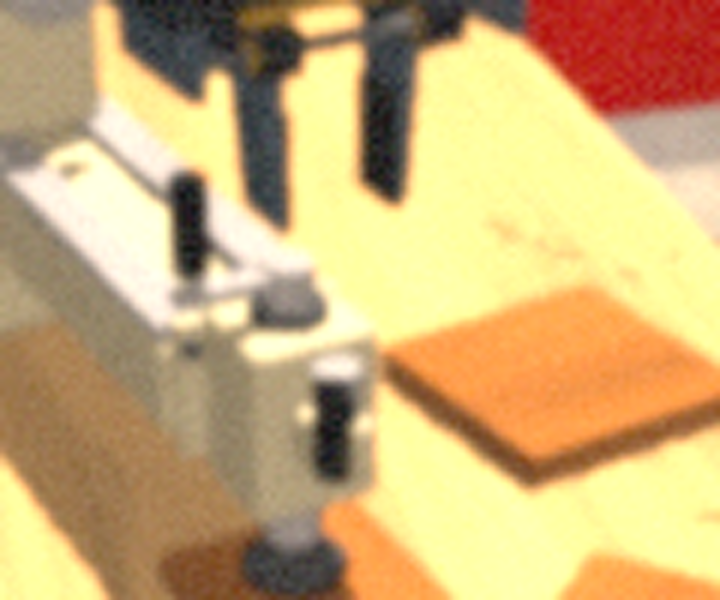

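The side crop shows the post top at about (255.8,172.5), close to the predicted (254,174), with the open fingers straddling it from above. The crank stays where it was left.

{"fn": "arm_command", "kwargs": {"rows": [{"delta_pos": [0,0,40],"roll": 0,"jaw": 55},{"delta_pos": [0,0,80],"roll": 0,"jaw": 55},{"delta_pos": [0,0,100],"roll": 0,"jaw": 55},{"delta_pos": [0,0,120],"roll": 0,"jaw": 55},{"delta_pos": [0,0,120],"roll": 0,"jaw": 55},{"delta_pos": [0,0,120],"roll": 0,"jaw": 30},{"delta_pos": [0,0,120],"roll": 0,"jaw": 30},{"delta_pos": [0,0,120],"roll": 0,"jaw": 30},{"delta_pos": [0,0,120],"roll": 0,"jaw": 30}], "squeeze": 5}}

```text
time_s: 9.63
ee_pos: [528.0, -44.6, 185.5]
ee_rot: [179.8, 0.1, 103.2]
force: [-0.1, -0.8, -0.4]
gripper_width: 28.3
gripper_force: 0.0
```

{"fn": "arm_command", "kwargs": {"rows": [{"delta_pos": [-4.2,7.6,0],"roll": 0,"jaw": 30},{"delta_pos": [-7.6,15.4,0],"roll": 0,"jaw": 30},{"delta_pos": [-10.1,23.5,0],"roll": 0,"jaw": 30},{"delta_pos": [-11.8,31.8,0],"roll": 0,"jaw": 30},{"delta_pos": [-12.7,40.3,0],"roll": 0,"jaw": 30},{"delta_pos": [-12.7,48.8,0],"roll": 0,"jaw": 30},{"delta_pos": [-11.9,57.2,0],"roll": 0,"jaw": 30},{"delta_pos": [-10.2,65.6,0],"roll": 0,"jaw": 30}]}}

```text
time_s: 10.3
ee_pos: [594.1, -39.9, 183.8]
ee_rot: [-180.0, 0.0, 103.1]
force: [-3.0, -3.1, 0.5]
gripper_width: 27.4
gripper_force: 1.5
```

Run:
```python
from h import *
st=env.state();print(st['ee_pos'],st['ee_rot'],st['force'])
```

```text
[594.06000044 -39.86576486 183.75594069] [-1.79969831e+02  2.23137980e-02  1.03131393e+02] [-3.00802702 -3.05166583  0.47295589]
```

{"fn": "arm_command", "kwargs": {"rows": [{"delta_pos": [2.5,8.1,0],"roll": 0,"jaw": 30},{"delta_pos": [5.7,15.9,0],"roll": 0,"jaw": 30},{"delta_pos": [9.8,23.4,0],"roll": 0,"jaw": 30},{"delta_pos": [12.2,27,0],"roll": 0,"jaw": 30},{"delta_pos": [14.6,30.4,0],"roll": 0,"jaw": 30}]}}

```text
time_s: 10.72
ee_pos: [617.6, -19.7, 183.5]
ee_rot: [-179.6, 0.2, 103.2]
force: [-8.4, -9.2, 1.8]
gripper_width: 30.0
gripper_force: 5.0
```

Run:
```python
from h import *
st=env.state();print(st['ee_pos'],st['force'])
```

```text
[617.61308347 -19.74457063 183.53563001] [-8.37438542 -9.21403952  1.83235797]
```

The force jumped to about 12 N, so the lever is at its stop. Releasing and rising.

{"fn": "arm_command", "kwargs": {"rows": [{"delta_pos": [-2,-5,0],"roll": 0,"jaw": 50},{"delta_pos": [-2,-5,0],"roll": 0,"jaw": 50},{"delta_pos": [-2,-5,0],"roll": 0,"jaw": 50},{"delta_pos": [-2,-5,-40],"roll": 0,"jaw": 50},{"delta_pos": [-2,-5,-80],"roll": 0,"jaw": 50},{"delta_pos": [-2,-5,-120],"roll": 0,"jaw": 50},{"delta_pos": [-2,-5,-160],"roll": 0,"jaw": 50},{"delta_pos": [30,30,-160],"roll": 0,"jaw": 50},{"delta_pos": [-60,-60,-160],"roll": 0,"jaw": 50},{"delta_pos": [-80,-80,-160],"roll": 0,"jaw": 50},{"delta_pos": [-80,-80,-160],"roll": 0,"jaw": 50},{"delta_pos": [-80,-80,-160],"roll": 0,"jaw": 50},{"delta_pos": [-80,-80,-160],"roll": 0,"jaw": 50}]}}

```text
time_s: 11.8
ee_pos: [558.1, -117.5, 345.0]
ee_rot: [179.9, 0.1, 102.9]
force: [-0.4, 0.3, 0.6]
gripper_width: 45.7
gripper_force: 0.0
```

Run:
```python
from h import *
st=env.state();print(st['ee_pos'],st['force'])
f=cam('side'); c=f['img'][110:230,200:330]
cv2.imwrite('pics/c5.png',cv2.resize(np.clip(c*1.8,0,255).astype(np.uint8),(650,600),interpolation=cv2.INTER_CUBIC))
def pr(f,X): c=f['R']@X+f['t']; return (c[:2]/c[2]*f['f']+[f['cx'],f['cy']])
for a in (.95,1.1):
  ph=np.arctan2(-.948,-.318)+a; print((pr(f,np.array([553.5+85*np.cos(ph),36+85*np.sin(ph),213]))-[200,110])*5)
```

```text
[ 558.14476865 -117.47390942  345.00835736] [-0.4148899   0.25345911  0.64278183]
[392.30869981 291.56313021]
[403.74757435 282.95307681]
```

View pics/c5.png

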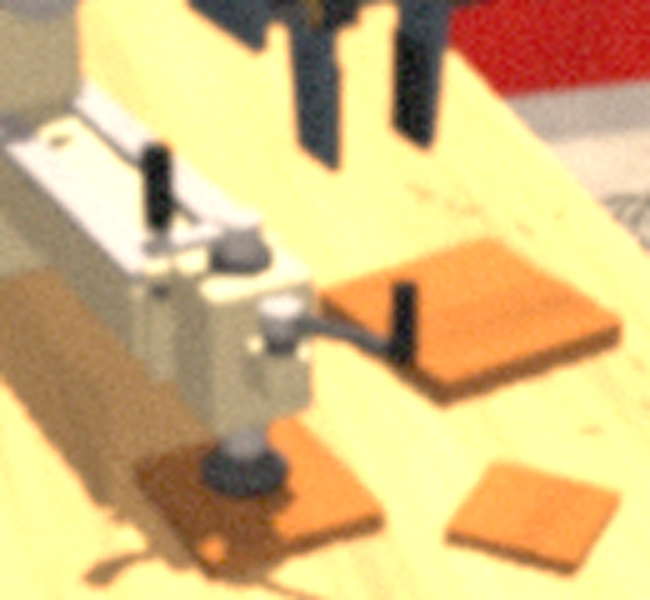

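The post top is at (403,285), which matches the prediction for 1.1 rad (404,283). The foot is on the pad, the pad has not moved, and the arm is clear.

```bash
python3 -c "
from workcell import env
print(env.job_done())"
```

```text
the job is handed in; nothing more can be done
None
```

The job is handed in with no verdict returned: the crank was stopped about 6.4 N heavier at the grip (about 70 N on the pad by that reading), the clamp lever is at its stop, and the arm is clear of everything.

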